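Seat the chocolate stencil plate on its locating pins

TASK

The aluminium stencil plate on the wooden forming board is riding up on the board's two locating pins. Nudge it along with your fingertips until both of its pin holes drop over the pins and it lies flat on the board, ready for chocolate to be spread. Only push it, never lift it, and leave the chocolate box, the jar and the bowl where they are.

Things in the scene. Friction and masses are not known exactly. Their poses are not given: they have to be found in the camera images.
- board: Forming board: brown wooden slab, fixed to the bench, 245 (x) by 370 (y) by 20 mm thick. Origin on the bench directly below the centre of the correctly seated plate; the slab reaches 140 mm from it towards the near (robot) side, 105 mm to the far side and 185 mm left and right. Axes: x from near side to far side, y to the left along the rail, z up.
- rail_face (a point): Middle of the inner (near) face of the rail at its top edge, board x = +80.5 mm, y = 0, 18 mm above the board. The rail is a fixed straight dark steel bar along the board's far side, 20 mm wide, 300 mm long. The seated plate has 0.5 mm play to it, so a plate pushed square against it only has to slide along it. Two 12 mm screw heads on the rail stand directly behind the pins.
- board_top (a point): Point on the top face of the board, 20 mm above its origin; same axes. It is the place for the plate's origin when seated.
- pin_left (a point): Foot of the left locating pin, at the board's top face: board x = +50 mm, y = +65 mm. Round steel pin, 10 mm in diameter, 6 mm high, its tip bevelled by 1.5 mm. Fixed. At the start it is hidden under the plate.
- pin_right (a point): Foot of the right locating pin, the same, at board x = +50 mm, y = -65 mm.
- stencil: Stencil plate: loose aluminium plate 160 (x) by 220 (y) by 8 mm thick, 0.35 to 0.7 kg, with two small pin holes near its far long edge and six 44 mm round openings in two rows of three. Origin at the centre of its underside, axes as the board's when seated. It slides at a few newtons; pushed in line with its origin it hardly turns. With both holes over the pins it falls flat onto the board.
- near_edge (a point): Middle of the lower near long edge of the plate (plate x = -80 mm). At the start this edge lies on the board and the far part rests on top of the two pins, so the plate slopes up away from the robot by about 2.5 degrees. It starts 10 to 16 mm too near the robot, up to 32 mm too far left or right and turned by up to 3.5 degrees.
- hole_left (a point): Centre of the left pin hole at the plate's underside: plate x = +50 mm, y = +65 mm. Through hole 14 mm in diameter (2 mm play all round the pin), 30 mm from the far edge. It belongs over pin_left.
- hole_right (a point): Centre of the right pin hole at the plate's underside: plate x = +50 mm, y = -65 mm, 14 mm in diameter. It belongs over pin_right.
- chocolate_box: Bystander: open cardboard box 150 by 110 mm, 28 mm high, filled with chocolates, loose on the bench left of the board. Origin at the centre of its underside.
- sprinkle_jar: Bystander: amber glass jar with steel cap, 54 mm in diameter, 75 mm high, loose on the bench right of the board. Origin at the centre of its underside.
- bowl: Bystander: white china bowl, 100 mm across, 45 mm high, loose on the bench right of the board, nearer the robot than the jar. Origin at the centre of its underside.

How it is judged:
By the outcome, as a careful person would: the job done as asked, in the order asked, and still so for the second after the job is handed in, with the robot touching nothing.
It also fails if it takes over 51 s, if anything falls off the work surface, if the arm or the gripper's body presses on something with over 40 N, if the wrist force passes 120 N, or if a joint passes its speed limit or range.

ROBOT

A 6-joint arm with a two-finger parallel gripper is mounted at the origin on the work surface. World frame = base frame: x ahead of the robot, y to its left, z up, the work surface at z = 0. Lengths are in m, angles in rad, forces in N, time in s.
With the tool pointing down it reaches from about 0.325 to 0.75 m from the base axis. Payload 7.6 kg.
Tool frame: the origin (TCP) lies at the very end of the fingers, on their centre line; the grasp point (between the pads) lies 19 mm behind it (manip.grasp_offset is the distance from the TCP to the grasp point, in m); z points along the fingers, y is the direction in which the jaws open and shut (so a half turn about z gives the same grasp; the last joint's range is limited). The gripper opens to 85 mm and grips with 20 to 120 N. Pads are 22 mm wide; open, the fingers measure 114 mm over their backs; the gripper's body (76 mm by 85 mm) begins 54 mm behind the grasp point. The pads swing forward as they close: fully open they stand 13 mm farther back than shut.
Start: joints at [1.105, 0.052, 1.401, -0, 1.689, -0.07], TCP at [0.202, 0.484, 0.231] pointing down, gripper open.
Joint ranges: [-2.9, 2.9], [-0.91, 2.17], [0.12, 2.37], [-1.06, 4.2], [0.26, 2.73], [-2.93, 2.93]. Speed limits (rad/s): [2.57, 2.57, 3.01, 3.14, 3.14, 3.14].

INTERFACE

Orientations are given as a unit quaternion [w, x, y, z].
In Python, from bench import manip gives the robot as it stands. The module is installed in compiled form; this text tells all that it offers.
- The arm moves only by the tool play_rows, never from a script. Its argument "series" is a list of rows, each a list of 7 numbers: the shift along the tool's x, y, z in m, then the turn, a rotation vector about the tool's x, y, z in rad, then the finger opening in m, from 0 to 0.0854. In form: [[tx, ty, tz, ax, ay, az, gripper], ...]. A call has 1 to 8 rows; each row is the pose to reach, as a shift and turn from the pose commanded when the call began, along the tool's axes at that moment; what a row does not reach only later rows make up. A row lasts 1/8 s, in which the tool goes at most 62.5 mm and 10.7 degrees, less where a joint would pass 70% of its speed; a pose out of reach is approached as far as the arm can. A call with a gripper value outside its range is refused whole. The fingers move at their own pace and stop on an object; "newtons" is the grip in N (left out, the last holds). Time passes only in rows, so rows that repeat a pose let the fingers close. It gives the time, the measured TCP pose, the force and the opening at its end, in the units of the state.
- manip.state(): the state, without advancing time (a new reading comes with each control period).
- manip.camera(name): name is "side" or "top"; returns a dict with "frame" (384x512x3 uint8, red, green, blue), "camera_matrix" (3x3 intrinsics, pixels), "position" and "orientation" of the camera in the world. Camera axes: x right, y down, z forward; pixel columns grow to the right and rows downward; lengths in m; the calibration is good to about 2 mm. A picture is of the moment at which its call begins. There is no depth.
- manip.hand_in(): hands the job in, once; it reports no verdict.
The state is a dict: "time_s": time; "qpos": joint angles; "joint_velocities": joint speeds; "joint_torque": joint torques, N m; "eef_pos": TCP position; "orientation": TCP orientation; "wrist_force": force on the tool from outside, world axes, zero at the start; "moment": the same for the moment, N m; "opening": opening from 0.0 (shut) to 1.0 (fully open).
Only numpy, scipy, OpenCV 4.12 (cv2) and the standard library are available. Lean on these libraries where they do the work, as an engineer would, in place of code of your own. Each camera call takes 0.05 s, during which the arm holds its last target. There are 200 camera calls.

## Working session

There is one attempt and no reset: what is moved stays moved. The work goes in short steps, Python scripts to look and compute and a tool call to move; the robot and the scene stay as the last step left them, time stands still between calls to the robot, and variables do not carry over. Pictures are saved under pics/ and viewed, about 8 in all and at most 12, crops included, and the job is handed in when it is done.

Besides the shell and the picture viewer there is one more tool, called after "Call:" as name([rows], argument=value, ...), one row to a line, values as JSON. play_rows: Moves the arm, as the interface text tells. Its arguments: {"type":"object","properties":{"series":{"type":"array"},"newtons":{"type":"number"}},"required":["series"]}

```bash
mkdir -p pics; cat > h.py <<'E'
import numpy as np, cv2
from scipy.spatial.transform import Rotation as R
from bench import manip
def rot(q): return R.from_quat([q[1],q[2],q[3],q[0]]).as_matrix()
def cam(n,save=None):
    c=manip.camera(n); c['R']=rot(c['orientation']); c['K']=np.array(c['camera_matrix']); c['p']=np.array(c['position'])
    if save: cv2.imwrite('pics/'+save,c['frame'][:,:,::-1])
    return c
def ray(c,uv,z):
    uv=np.atleast_2d(np.array(uv,float)); d=(c['R']@np.linalg.inv(c['K'])@np.c_[uv,np.ones(len(uv))].T).T
    return c['p']+d*((z-c['p'][2])/d[:,2])[:,None]
def proj(c,P):
    q=(c['K']@c['R'].T@(np.atleast_2d(P)-c['p']).T).T; return q[:,:2]/q[:,2:]
E
python3 - <<'E'
from h import *
for n in('top','side'):
    c=cam(n,n+'0.png'); print(n,c['K'].tolist(),c['p'],c['R'].round(3).tolist())
print(manip.state())
E
```

```text
top [[480.5820148714355, 0.0, 253.1082363940969], [0.0, 480.5820148714355, 184.7880856393307], [0.0, 0.0, 1.0]] [0.43556338 0.02146982 1.30042324] [[0.026, -0.993, 0.115], [-1.0, -0.024, 0.019], [-0.016, -0.115, -0.993]]
side [[462.23311757646843, 0.0, 257.33999522082775], [0.0, 462.23311757646843, 195.409761190133], [0.0, 0.0, 1.0]] [0.15395369 1.10038832 0.96637378] [[-0.935, -0.217, 0.28], [-0.354, 0.573, -0.739], [0.0, -0.79, -0.613]]
{'time_s': 0.1, 'qpos': array([ 1.10465255e+00,  5.27792582e-02,  1.40160557e+00,  4.60315673e-08,
        1.68861326e+00, -7.02741677e-02]), 'joint_velocities': array([ 0.0001929 , -0.0002245 , -0.00314452, -0.00051535,  0.00109881,
       -0.00121594]), 'joint_torque': array([ 1.17376494e-03, -3.82582641e+01, -3.60984743e+01, -7.25964355e-05,
        4.78098824e-03,  1.46213188e-05]), 'eef_pos': array([0.20229194, 0.48417296, 0.23056268]), 'orientation': array([-1.86244428e-04,  1.96644828e-01,  9.80474537e-01, -6.77582972e-04]), 'wrist_force': array([0.33686433, 0.23768231, 0.21093113]), 'moment': array([0.05096996, 0.03557451, 0.02945668]), 'opening': 0.997814218078648}
```

View pics/top0.png

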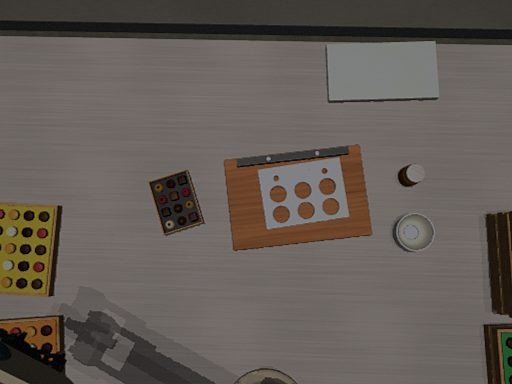

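View pics/side0.png

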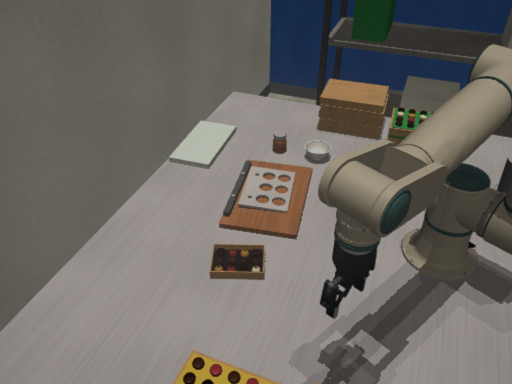

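The top view shows the board at about (224–371, 146–249) and the plate at (258–349, 157–229). Its holes are near (276,178) and (324,171), and the rail screws near (268,158) and (317,153), so the plate sits about 25 mm too far right. The side view agrees. Next I'll measure this with masks.

```bash
cat >> h.py <<'E'
def quad(mask):
    cs,_=cv2.findContours(mask,cv2.RETR_EXTERNAL,cv2.CHAIN_APPROX_NONE); k=max(cs,key=cv2.contourArea)
    box=cv2.boxPoints(cv2.minAreaRect(k)); p=k[:,0,:].astype(float); L=[]
    for i in range(4):
        a,b=box[i],box[(i+1)%4]; t=(b-a)/np.linalg.norm(b-a); s=(p-a)@t; n=np.abs((p-a)@np.array([-t[1],t[0]]))
        m=(n<4)&(s>6)&(s<np.linalg.norm(b-a)-6)
        v=cv2.fitLine(p[m].astype(np.float32),cv2.DIST_HUBER,0,.01,.01).ravel(); L.append(np.cross([v[2],v[3],1],[v[2]+v[0],v[3]+v[1],1]))
    return np.array([(lambda q:q[:2]/q[2])(np.cross(L[i-1],L[i])) for i in range(4)])
def masks(c,roi):
    hsv=cv2.cvtColor(c['frame'],cv2.COLOR_RGB2HSV); x0,y0,x1,y1=roi; r=np.zeros(hsv.shape[:2],np.uint8); r[y0:y1,x0:x1]=255
    white=cv2.inRange(hsv,(0,0,150),(180,60,255))&r
    brown=cv2.inRange(hsv,(3,90,50),(20,255,255))&r
    return hsv,white,brown
E
python3 - <<'E'
from h import *
c=cam('top')
f=c['frame']; hsv=cv2.cvtColor(f,cv2.COLOR_RGB2HSV)
for u,v in [(300,180),(300,220),(240,200),(278,193),(260,160),(268,158),(317,153),(220,200),(276,178),(324,171)]: print(u,v,f[v,u],hsv[v,u])
cv2.imwrite('pics/crop.png',cv2.resize(f[140:255,218:378,::-1],None,fx=5,fy=5,interpolation=cv2.INTER_CUBIC))
E
```

```text
300 180 [128 131 135] [107  13 135]
300 220 [128 130 132] [105   8 132]
240 200 [108  68  40] [ 12 161 108]
278 193 [104  66  40] [ 12 157 104]
260 160 [58 55 56] [170  13  58]
268 158 [134 135 132] [ 40   6 135]
317 153 [134 134 131] [ 30   6 134]
220 200 [114 107 104] [  9  22 114]
276 178 [111  68  36] [ 13 172 111]
324 171 [95 57 31] [ 12 172  95]
```

View pics/crop.png

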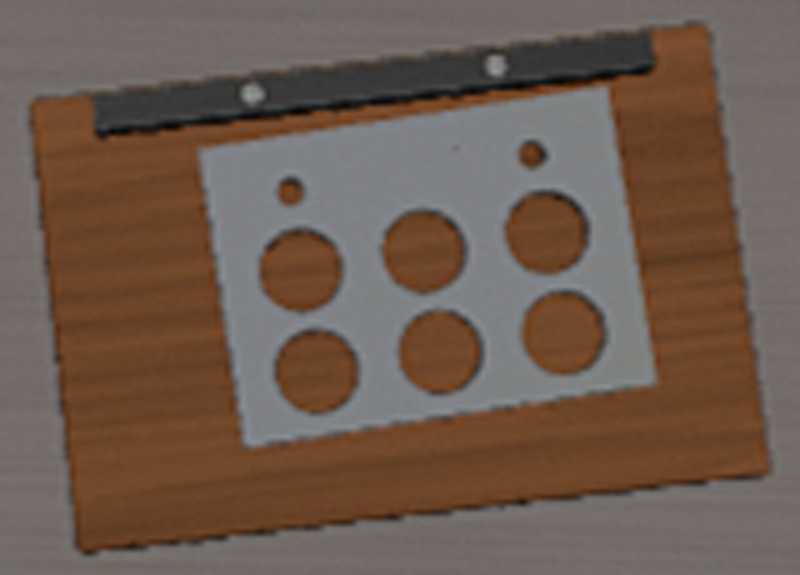

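The crop shows crop holes at about (290,191) and (532,154), and screws at (252,94) and (496,66). Next I'll work out the board and plate poses.

```bash
cat >> h.py <<'E'
def cen(c,m,uv,r,zs,):
    """weighted centroid of mask-free scalar image m near uv"""
    u,v=np.round(uv).astype(int); Y,X=np.mgrid[v-r:v+r+1,u-r:u+r+1]; w=m[v-r:v+r+1,u-r:u+r+1].astype(float)
    return np.array([(X*w).sum(),(Y*w).sum()])/w.sum()
def boardpose(c,roi=(215,135,385,260)):
    f=c['frame'].astype(int); S=np.clip(f[:,:,0]-f[:,:,2],0,255); x0,y0,x1,y1=roi
    m=np.zeros(S.shape,np.uint8); m[y0:y1,x0:x1]=255*(S[y0:y1,x0:x1]>30)
    # board top corners
    k=cv2.morphologyEx(m,cv2.MORPH_CLOSE,np.ones((9,9)))
    q=ray(c,quad(k),.02)[:,:2]; return m,q
def plate(c,q=None,z=(.028,.036)):
    m,qb=boardpose(c)
    hsv=cv2.cvtColor(c['frame'],cv2.COLOR_RGB2HSV)
    g=((hsv[:,:,1]<50)&(hsv[:,:,2]>90)).astype(np.uint8)*255
    n,l,st,ce=cv2.connectedComponentsWithStats(g); 
    i=l[205,305] if l[205,305] else l[182,300]
    return (l==i).astype(np.uint8)*255
E
python3 - <<'E'
from h import *
for n in ('top',):
    c=cam(n); m,q=boardpose(c)
    o=q[np.argsort(q[:,0])]; print('board corners',q.round(4).tolist())
    print('sides',np.linalg.norm(q-np.roll(q,-1,0),axis=1))
    P=plate(c); pc=quad(P); print('plate px',pc.round(2).tolist(),'area',P.sum()/255)
    w=ray(c,pc,.031)[:,:2]; print('plate',w.round(4).tolist(),np.linalg.norm(w-np.roll(w,-1,0),axis=1))
    V=c['frame'].astype(int).sum(2)
    sc=[cen(c,np.clip(V-220,0,None),u,4,0) for u in((268.4,158.6),(317.2,153))]; print('screw',sc,ray(c,sc,.041))
    S=c['frame'].astype(int); S=np.clip(S[:,:,0]-S[:,:,2],0,None)
    ho=[cen(c,np.clip(S-10,0,None),u,4,0) for u in((276,178),(324.2,170.6))]; print('holes',ho,ray(c,ho,.03))
E
```

```text
board corners [[0.6479, 0.1257], [0.6987, -0.2364], [0.4607, -0.2694], [0.4099, 0.0925]]
sides [0.36563315 0.24028078 0.36540979 0.24024994]
plate px [[0.0, -0.0], [511.0, -0.0], [511.0, 44.23], [-0.0, 35.08]] area 52740.0
plate [[1.0875, 0.7694], [1.1123, -0.6529], [0.985, -0.6484], [0.9848, 0.7604]] [1.42252533 0.12735432 1.40884113 0.10314081]
screw [array([267.9701012 , 158.32106716]), array([316.69823584, 152.55292479])] [[ 0.65273136  0.00747492  0.041     ]
 [ 0.67120007 -0.12140507  0.041     ]]
holes [array([275.54482072, 178.26294821]), array([323.65813953, 170.6244186 ])] [[ 0.6012834  -0.01400108  0.03      ]
 [ 0.62482475 -0.14166586  0.03      ]]
```

```bash
cat > m.py <<'E'
from h import *
psi=.1410; O=np.array([.572,-.0695]); B=np.array([[np.cos(psi),-np.sin(psi)],[np.sin(psi),np.cos(psi)]])
def tob(p): return (np.atleast_2d(p)[:,:2]-O)@B*1000     # world -> board mm
def tow(b): return O+B@(np.array(b)/1000)
def dot(im,uv,r=4):
    for _ in range(3): uv=cen(None,im,uv,r,0)
    return uv
def measure(c,zh=.032):
    f=c['frame'].astype(int); S=np.clip(f[:,:,0]-f[:,:,2]-10,0,None); V=np.clip(f.sum(2)-220,0,None)
    sc=ray(c,[dot(V,u) for u in((268,158),(317,153))],.041); print('screws',tob(sc).round(1).tolist())
    # plate: grey pixels inside the board, rail excluded
    poly=proj(c,[[*tow(b),.03] for b in((77,180),(77,-180),(-135,-180),(-135,180))]).astype(np.int32)
    r=np.zeros(S.shape,np.uint8); cv2.fillConvexPoly(r,poly,255)
    g=((S<25)&(f.sum(2)>300)).astype(np.uint8)*255&r; 
    cs,h=cv2.findContours(g,cv2.RETR_CCOMP,cv2.CHAIN_APPROX_NONE); i=max(range(len(cs)),key=lambda i:cv2.contourArea(cs[i]))
    k=np.zeros_like(g); cv2.drawContours(k,cs,i,255,-1)
    ho=[cv2.minEnclosingCircle(x)[0] for j,x in enumerate(cs) if h[0][j][3]==i and 8<cv2.contourArea(x)<60]
    ho=sorted(ho)
    if len(ho)==2:
        p=tob(ray(c,[dot(S,u,4) for u in ho],zh)); d=p[0]-p[1]; print('holes',p.round(1).tolist(),'yaw',np.degrees(np.arctan2(-d[0],d[1])).round(2))
    else: print('holes seen',ho)
    q=quad(k); w=tob(ray(c,q,zh-.002)); d=sorted(w.tolist()); print('corners',np.round(d,1).tolist(),'centre',w.mean(0).round(1))
E
python3 - <<'E'
from m import *
measure(cam('top'))
E
```

```text
screws [[93.0, 65.6], [90.9, -65.4]]
holes [[36.5, 50.9], [41.9, -78.6]] yaw 2.37
corners [[-92.2, 89.1], [-84.4, -127.6], [64.7, 95.9], [73.5, -122.8]] centre [ -9.6 -16.4]
```

Call:
play_rows([
  [-0.461,-0.447,0.08,0,0,-0.538,0],
  [-0.461,-0.447,0.08,0,0,-0.538,0],
  [-0.461,-0.447,0.08,0,0,-0.538,0],
  [-0.461,-0.447,0.08,0,0,-0.538,0],
  [-0.461,-0.447,0.08,0,0,-0.538,0],
  [-0.461,-0.447,0.08,0,0,-0.538,0],
  [-0.461,-0.447,0.08,0,0,-0.538,0],
  [-0.461,-0.447,0.08,0,0,-0.538,0],
])

```text
time_s: 1.25
eef_pos: [0.3926, 0.0407, 0.1715]
orientation: [0.001, -0.071, 0.997, 0.0]
wrist_force: [0.6, 0.2, -0.2]
opening: 0.002
```

```bash
cat > go.py <<'E'
import sys
from m import *
# go.py bx by z : board-frame TCP target (mm), z in m, tool y along board y -> tool-axis shift
s=manip.state(); T=rot(s['orientation']); b=list(map(float,sys.argv[1:4])); w=np.r_[tow(b[:2]),b[2]]
yd=np.r_[B[:,1],0]; zd=np.array([0,0,-1.]); G=np.c_[np.cross(yd,zd),yd,zd]
print('t',s['time_s'],'tcp',s['eef_pos'].round(4),'board',tob(s['eef_pos']).round(1),'F',s['wrist_force'].round(1),'q',s['qpos'].round(2),'open',s['opening'])
print('shift',(T.T@(w-s['eef_pos'])).round(4),'turn',R.from_matrix(T.T@G).as_rotvec().round(4))
E
python3 go.py -121 -15 .15
```

```text
t 1.25 tcp [0.3926 0.0407 0.1715] board [[-162.2  134.3]] F [ 0.6  0.2 -0.2] q [ 0.01 -0.31  1.85  0.    1.6  -1.7 ] open 0.0017484032168915782
shift [-0.041  -0.1493  0.0216] turn [0.0001 0.0012 0.0012]
```

Call:
play_rows([
  [-0.03,-0.06,0.02,0,0,0,0],
  [-0.035,-0.12,0.02,0,0,0,0],
  [-0.035,-0.13,0.02,0,0,0,0],
  [-0.035,-0.13,0.02,0,0,0,0],
])

```text
time_s: 1.75
eef_pos: [0.4451, -0.0814, 0.1514]
orientation: [-0.0, -0.07, 0.998, 0.0]
wrist_force: [-0.2, -0.1, 0.1]
opening: 0.001
```

```bash
python3 go.py -121 -15 .0235
```

```text
t 1.75 tcp [ 0.4451 -0.0814  0.1514] board [[-127.3    6.1]] F [-0.2 -0.1  0.1] q [-0.26 -0.12  1.72  0.    1.53 -1.97] open 0.0008079536035057332
shift [-0.0064 -0.0212  0.1279] turn [ 0.0006 -0.0004 -0.0004]
```

Call:
play_rows([
  [-0.006,-0.021,0.06,0,0,0,0],
  [-0.006,-0.021,0.11,0,0,0,0],
  [-0.006,-0.021,0.126,0,0,0,0],
  [-0.006,-0.021,0.128,0,0,0,0],
  [-0.006,-0.021,0.128,0,0,0,0],
])

```text
time_s: 2.38
eef_pos: [0.4556, -0.1008, 0.0258]
orientation: [0.002, -0.071, 0.997, -0.001]
wrist_force: [0.5, 0.0, 0.3]
opening: -0.001
```

```bash
python3 go.py -91 -15 .0235
```

```text
t 2.375 tcp [ 0.4556 -0.1008  0.0258] board [[-119.6  -14.7]] F [0.5 0.  0.3] q [-0.3   0.07  1.81  0.    1.26 -2.01] open -0.0009331644457438454
shift [-0.0286 -0.0004  0.0024] turn [-0.0014  0.0035  0.0021]
```

Call:
play_rows([
  [-0.006,0,0,0,0,0,0],
  [-0.011,0,0,0,0,0,0],
  [-0.015,0,0,0,0,0,0],
  [-0.017,0,0,0,0,0,0],
  [-0.019,0,0,0,0,0,0],
  [-0.021,0,0,0,0,0,0],
  [-0.022,0,0,0,0,0,0],
  [-0.023,0,0,0,0,0,0],
])

```text
time_s: 3.38
eef_pos: [0.4761, -0.0977, 0.0233]
orientation: [-0.001, -0.071, 0.997, 0.0]
wrist_force: [-5.8, 0.6, 2.7]
opening: -0.001
```

Call:
play_rows([
  [-0.001,0,0,0,0,0,0],
  [-0.002,0,0,0,0,0,0],
  [-0.003,0,0,0,0,0,0],
  [-0.003,0,0,0,0,0,0],
])

```text
time_s: 3.88
eef_pos: [0.4798, -0.0973, 0.0234]
orientation: [-0.0, -0.071, 0.997, 0.0]
wrist_force: [-2.8, 0.1, 0.5]
opening: 0.004
```

```bash
python3 - <<'E'
from m import *
c=cam('top','top1.png'); measure(c)
cv2.imwrite('pics/crop1.png',cv2.resize(c['frame'][140:255,218:378,::-1],None,fx=5,fy=5,interpolation=cv2.INTER_CUBIC))
E
python3 go.py -91 -15 .0235
```

```text
screws [[98.7, 64.4], [91.0, -65.3]]
holes [[41.4, 50.5], [45.6, -79.2]] yaw 1.84
corners [[-90.4, 89.8], [-54.9, -126.2], [70.3, 95.2], [77.7, -124.4]] centre [  0.7 -16.4]
t 3.925 tcp [ 0.4798 -0.0973  0.0234] board [[-95.2 -14.6]] F [-2.9 -1.4 -0.2] q [-0.28  0.14  1.74  0.    1.26 -1.99] open 0.005844232199056764
shift [-0.0042 -0.0004 -0.0001] turn [ 0.0002 -0.0002  0.0012]
```

View pics/crop1.png

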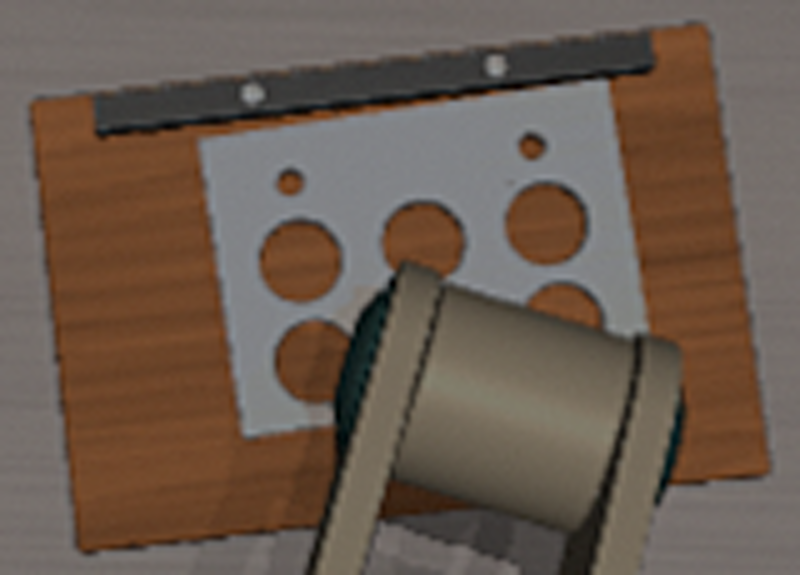

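The plate has moved forward. Its right far corner (612,82) is almost at the rail, and the left end still has a gap. I'll keep pushing until the force shows it is square against the rail.

Call:
play_rows([
  [-0.001,0,0,0,0,0,0],
  [-0.0015,0,0,0,0,0,0],
  [-0.002,0,0,0,0,0,0],
  [-0.0025,0,0,0,0,0,0],
  [-0.003,0,0,0,0,0,0],
  [-0.003,0,0,0,0,0,0],
])

```text
time_s: 4.68
eef_pos: [0.4823, -0.0968, 0.0233]
orientation: [-0.001, -0.071, 0.997, 0.0]
wrist_force: [-6.7, 0.1, 1.1]
opening: -0.002
```

Call:
play_rows([
  [-0.0005,0,0,0,0,0,0],
  [-0.001,0,0,0,0,0,0],
  [-0.001,0,0,0,0,0,0],
])

```text
time_s: 5.05
eef_pos: [0.4825, -0.0966, 0.0232]
orientation: [-0.002, -0.071, 0.997, 0.0]
wrist_force: [-11.3, -0.3, 5.2]
opening: -0.0
```

```bash
python3 go.py -91 -15 .0235
```

```text
t 5.05 tcp [ 0.4825 -0.0966  0.0232] board [[-92.4 -14.3]] F [-11.3  -0.3   5.2] q [-0.27  0.15  1.73 -0.    1.27 -1.99] open -0.00015658510921669335
shift [-0.0014 -0.0007 -0.0003] turn [ 0.0011 -0.0035  0.0013]
```

Call:
play_rows([
  [-0.0005,0,0,0,0,0,0],
  [-0.001,0,0,0,0,0,0],
  [-0.0015,0,0,0,0,0,0],
  [-0.0015,0,0,0,0,0,0],
])

```text
time_s: 5.55
eef_pos: [0.483, -0.0963, 0.0232]
orientation: [-0.003, -0.071, 0.997, 0.001]
wrist_force: [-16.7, 0.6, 9.4]
opening: 0.003
```

```bash
python3 go.py -91 -15 .0235;  python3 - <<'E'
from m import *
c=cam('top','top2.png'); measure(c)
E
```

```text
t 5.55 tcp [ 0.483  -0.0963  0.0232] board [[-91.9 -14.1]] F [-16.7   0.6   9.4] q [-0.27  0.15  1.73 -0.    1.27 -1.98] open 0.002581214679497887
shift [-0.0009 -0.0009 -0.0003] turn [ 0.0017 -0.0064  0.0013]
screws [[93.0, 65.6], [90.3, -65.8]]
holes [[44.5, 50.4], [48.8, -79.1]] yaw 1.87
corners [[-87.6, 90.7], [-43.7, -126.2], [74.6, 94.5], [79.0, -124.5]] centre [  5.5 -16.4]
```

```bash
python3 - <<'E'
from m import *
c=cam('side'); t=cv2.imread('pics/top2.png')
a=cv2.resize(c['frame'][150:240,215:325,::-1],None,fx=5,fy=5,interpolation=cv2.INTER_CUBIC)[:,:]
b=cv2.resize(t[140:200,235:365],None,fx=6,fy=6,interpolation=cv2.INTER_CUBIC)
cv2.imwrite('pics/s2.png',a); cv2.imwrite('pics/t2.png',b)
E
```

```text
(no output)
```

View pics/t2.png

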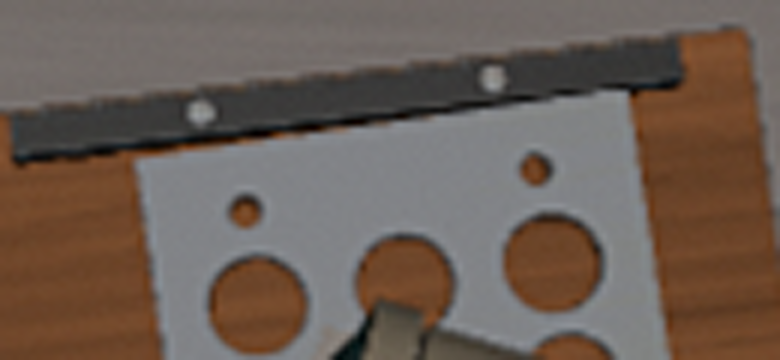

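View pics/s2.png

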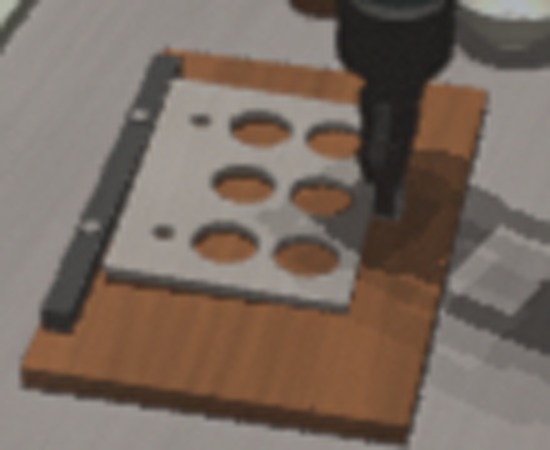

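The pictures show the right far corner against the rail, at (630,92) in the top crop, with a gap at the left end (140,158). The plate is jammed there, still turned by about 1.9°. I'll back off and push on the left half of the near edge.

Call:
play_rows([
  [0.01,0,0,0,0,0,0],
  [0.02,0,0,0,0,0,0],
  [0.02,0.03,0,0,0,0,0],
  [0.02,0.06,0,0,0,0,0],
  [0.014,0.06,0,0,0,0,0],
  [0.011,0.06,0,0,0,0,0],
  [0.009,0.06,0,0,0,0,0],
  [0.008,0.06,0,0,0,0,0],
])

```text
time_s: 6.65
eef_pos: [0.4691, -0.0388, 0.0235]
orientation: [0.0, -0.071, 0.998, 0.0]
wrist_force: [1.3, 0.5, 1.0]
opening: -0.0
```

```bash
python3 go.py -92.5 45 .0235;  python3 - <<'E'
from m import *
c=cam('top'); measure(c)
E
```

```text
t 6.65 tcp [ 0.4691 -0.0388  0.0235] board [[-97.6  44.8]] F [1.3 0.5 1. ] q [-0.16  0.09  1.8   0.    1.26 -1.87] open -0.00016591129093697398
shift [-0.0051  0.0002 -0.    ] turn [0.     0.0001 0.0004]
screws [[93.0, 65.6], [90.5, -65.7]]
holes [[44.5, 50.3], [48.7, -79.1]] yaw 1.86
corners [[-82.1, 90.8], [-77.7, -126.9], [74.4, 94.5], [78.9, -124.1]] centre [ -1.6 -16.4]
```

Call:
play_rows([
  [-0.002,0,0,0,0,0,0],
  [-0.004,0,0,0,0,0,0],
  [-0.005,0,0,0,0,0,0],
  [-0.006,0,0,0,0,0,0],
  [-0.007,0,0,0,0,0,0],
  [-0.008,0,0,0,0,0,0],
  [-0.0085,0,0,0,0,0,0],
  [-0.0085,0,0,0,0,0,0],
])

```text
time_s: 7.7
eef_pos: [0.4764, -0.0367, 0.0232]
orientation: [-0.001, -0.071, 0.997, 0.0]
wrist_force: [-6.6, 1.2, 3.7]
opening: 0.002
```

```bash
python3 go.py -91 45 .0235;  python3 - <<'E'
from m import *
c=cam('top'); measure(c)
E
```

```text
t 7.7 tcp [ 0.4764 -0.0367  0.0232] board [[-90.1  45.9]] F [-6.6  1.2  3.7] q [-0.15  0.11  1.78  0.    1.26 -1.87] open 0.0022864856009397914
shift [ 0.0009 -0.0009 -0.0003] turn [ 0.0011 -0.0026  0.0014]
screws [[93.0, 65.6], [88.4, -66.5]]
holes [[48.9, 48.0], [49.3, -81.5]] yaw 0.21
corners [[-77.6, -126.3], [-75.4, 89.6], [77.6, 92.8], [78.2, -127.1]] centre [  0.7 -17.7]
```

Call:
play_rows([
  [-0.001,0,0,0,0,0,0],
  [0.012,0,0,0,0,0,0],
  [0.016,0,-0.05,0,0,0,0],
  [0.0,-0.04,-0.07,0,0,0,0],
  [-0.04,-0.09,-0.07,0,0,0,0],
  [-0.07,-0.14,-0.07,0,0,0,0],
  [-0.09,-0.19,-0.07,0,0,0,0],
  [-0.09,-0.211,-0.07,0,0,0,0],
])

```text
time_s: 8.75
eef_pos: [0.5965, -0.2355, 0.0928]
orientation: [0.0, -0.07, 0.998, -0.0]
wrist_force: [-0.1, -0.1, -0.6]
opening: -0.002
```

```bash
python3 go.py 0 -165 .0235;  python3 - <<'E'
from m import *
c=cam('top','top3.png'); measure(c)
E
```

```text
t 8.75 tcp [ 0.5965 -0.2355  0.0928] board [[   0.9 -167.8]] F [-0.1 -0.1 -0.6] q [-0.43  0.46  1.2  -0.    1.48 -2.14] open -0.0016310051526526453
shift [0.0009 0.0028 0.0693] turn [-0.0001  0.     -0.0005]
screws [[98.7, 64.4], [81.1, -65.3]]
holes [[49.4, 47.5], [49.6, -82.6]] yaw 0.07
corners [[-78.2, 91.7], [-77.6, -113.9], [77.6, 91.4], [78.3, -131.0]] centre [  0.  -15.5]
```

Call:
play_rows([
  [0.001,0,0.04,0,0,0,0],
  [0.001,0,0.066,0,0,0,0],
  [0.001,0,0.069,0,0,0,0],
  [0.001,0,0.069,0,0,0,0],
  [0.001,0.01,0.069,0,0,0,0],
  [0.001,0.018,0.069,0,0,0,0],
  [0.001,0.021,0.069,0,0,0,0],
  [0.001,0.023,0.069,0,0,0,0],
])

```text
time_s: 9.8
eef_pos: [0.5922, -0.2102, 0.0247]
orientation: [0.0, -0.071, 0.997, -0.0]
wrist_force: [-0.4, -0.0, 0.1]
opening: -0.001
```

```bash
python3 go.py 0 -127 .0235;  python3 - <<'E'
from m import *
c=cam('top','top4.png'); measure(c)
E
```

```text
t 9.8 tcp [ 0.5922 -0.2102  0.0247] board [[   0.2 -142.2]] F [-0.4 -0.   0.1] q [-0.4   0.49  1.3   0.    1.35 -2.11] open -0.0008343259375875762
shift [0.0002 0.0152 0.0012] turn [-0.0001  0.0003  0.0016]
screws [[98.7, 64.4], [81.0, -65.3]]
holes [[49.4, 47.5], [49.3, -82.6]] yaw -0.03
corners [[-78.0, 91.4], [-77.5, -89.1], [77.5, 91.4], [78.4, -126.1]] centre [ 0.1 -8.1]
```

Call:
play_rows([
  [0,0.002,0.001,0,0,0,0],
  [0,0.004,0.001,0,0,0,0],
  [0,0.006,0.001,0,0,0,0],
  [0,0.0075,0.001,0,0,0,0],
  [-0.0005,0.009,0.001,0,0,0,0],
  [-0.0005,0.0105,0.001,0,0,0,0],
  [-0.001,0.012,0.001,0,0,0,0],
  [-0.001,0.012,0.001,0,0,0,0],
])

```text
time_s: 10.85
eef_pos: [0.5909, -0.199, 0.0235]
orientation: [-0.001, -0.071, 0.997, -0.0]
wrist_force: [-2.1, -5.9, 0.6]
opening: -0.004
```

```bash
python3 go.py 0 -124.5 .0235;  python3 - <<'E'
from m import *
c=cam('top','top5.png'); measure(c)
E
```

```text
t 10.85 tcp [ 0.5909 -0.199   0.0235] board [[   0.5 -130.9]] F [-2.1 -5.9  0.6] q [-0.38  0.48  1.32 -0.    1.34 -2.1 ] open -0.004256582233730989
shift [0.0005 0.0064 0.    ] turn [-0.0006 -0.0012  0.0009]
screws [[98.7, 64.4], [81.0, -65.3]]
holes [[49.9, 55.6], [49.2, -74.1]] yaw -0.28
corners [[-78.9, 100.2], [-76.0, -87.9], [77.6, 100.1], [78.0, -108.8]] centre [0.2 0.9]
```

Call:
play_rows([
  [0,0.001,0,0,0,0,0],
  [0,0.002,0,0,0,0,0],
  [-0.0005,0.003,0,0,0,0,0],
  [-0.0005,0.004,0,0,0,0,0],
  [-0.0005,0.005,0,0,0,0,0],
  [-0.001,0.006,0,0,0,0,0],
  [-0.001,0.0065,0,0,0,0,0],
  [-0.001,0.0065,0,0,0,0,0],
])

```text
time_s: 11.9
eef_pos: [0.5915, -0.1914, 0.0235]
orientation: [0.0, -0.071, 0.997, 0.0]
wrist_force: [0.1, 0.0, -0.3]
opening: -0.001
```

```bash
python3 go.py 0 -121.6 .0235;  python3 - <<'E'
from m import *
c=cam('top','top6.png'); measure(c)
E
```

```text
t 11.9 tcp [ 0.5915 -0.1914  0.0235] board [[   2.2 -123.5]] F [ 0.1  0.  -0.3] q [-0.37  0.48  1.32  0.    1.34 -2.09] open -0.0012316520783952707
shift [0.0022 0.0019 0.    ] turn [0.0007 0.0002 0.0016]
screws [[98.7, 64.4], [90.7, -65.6]]
holes [[48.6, 62.2], [49.0, -67.4]] yaw 0.17
corners [[-79.2, 106.7], [-76.9, -79.9], [77.4, 107.3], [78.2, -100.7]] centre [-0.1  8.4]
```

The push force has gone to zero, so the plate may have dropped. I'll back off and look.

Call:
play_rows([
  [0,-0.02,0,0,0,0,0],
  [0,-0.03,0,0,0,0,0],
  [0,-0.03,-0.05,0,0,0,0],
  [0.02,-0.03,-0.1,0,0,0,0],
  [0.08,-0.03,-0.13,0,0,0,0],
  [0.14,-0.03,-0.15,0,0,0,0],
  [0.18,-0.03,-0.15,0,0,0,0],
  [0.18,-0.03,-0.15,0,0,0,0],
])

```text
time_s: 12.95
eef_pos: [0.4156, -0.2484, 0.1743]
orientation: [0.0, -0.069, 0.998, -0.0]
wrist_force: [0.6, -0.3, 0.2]
opening: -0.001
```

```bash
python3 - <<'E'
from m import *
c=cam('top','top7.png'); measure(c); measure(c,.026); s=cam('side','side7.png'); print(manip.state()['eef_pos'])
a=cv2.resize(s['frame'][155:240,215:325,::-1],None,fx=5,fy=5,interpolation=cv2.INTER_CUBIC)
b=cv2.resize(c['frame'][140:250,225:375,::-1],None,fx=5,fy=5,interpolation=cv2.INTER_CUBIC)
cv2.imwrite('pics/t7.png',b);cv2.imwrite('pics/s7.png',a)
E
```

```text
screws [[98.6, 64.4], [90.8, -65.6]]
holes [[48.6, 62.2], [49.1, -66.9]] yaw 0.24
corners [[-79.0, 106.7], [-77.8, -111.0], [77.6, 107.3], [78.1, -110.8]] centre [-0.3 -2. ]
screws [[98.6, 64.4], [90.8, -65.6]]
holes [[49.4, 62.0], [50.0, -67.7]] yaw 0.24
corners [[-78.8, 106.7], [-77.6, -112.1], [78.5, 107.3], [79.0, -111.9]] centre [ 0.3 -2.5]
[ 0.41760416 -0.24787871  0.17397596]
```

View pics/t7.png

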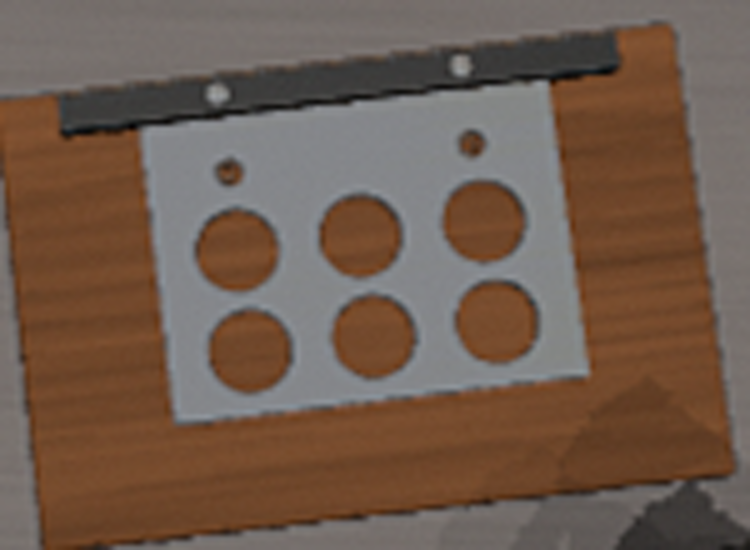

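View pics/s7.png

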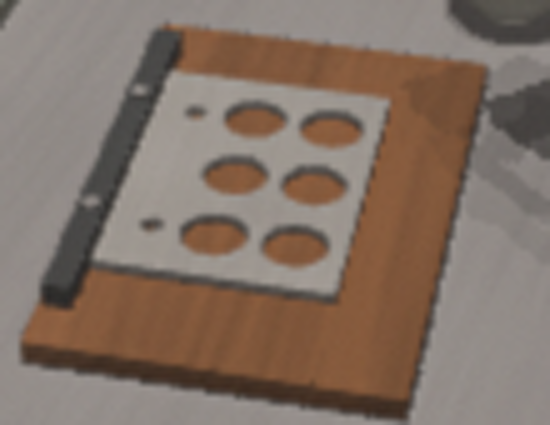

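The view shows the plate square against the rail. The holes at crop (230,172) and (472,143) now show grey inside them, which looks like the pins. To confirm it lies flat, I'll triangulate the plate corner heights before and after.

```bash
cat > tri.py <<'E'
from m import *
def corners(c):
    f=c['frame'].astype(int); S=np.clip(f[:,:,0]-f[:,:,2]-10,0,None)
    poly=proj(c,[[*tow(b),.03] for b in((74,180),(74,-180),(-130,-180),(-130,180))]).astype(np.int32)
    r=np.zeros(S.shape,np.uint8); cv2.fillConvexPoly(r,poly,255)
    V=f.sum(2); g=((S<22)&(V>(330 if c['n']=='top' else c['t']))).astype(np.uint8)*255&r
    cs,_=cv2.findContours(g,cv2.RETR_EXTERNAL,cv2.CHAIN_APPROX_NONE); k=np.zeros_like(g); cv2.drawContours(k,[max(cs,key=cv2.contourArea)],-1,255,-1)
    return S,V
def load(n,fn):
    c=cam(n); c['n']=n; c['frame']=cv2.imread('pics/'+fn)[:,:,::-1]; return c
def tri(a,ua,b,ub):
    P=lambda c:c['K']@np.c_[c['R'].T,-c['R'].T@c['p']]
    X=cv2.triangulatePoints(P(a),P(b),np.array(ua,float).reshape(2,1),np.array(ub,float).reshape(2,1)); return (X[:3]/X[3]).ravel()
# six big openings: brown blobs enclosed in plate; ellipse centres in both views
def blobs(c):
    f=c['frame'].astype(int); g=((f[:,:,0]-f[:,:,2])<32).astype(np.uint8)*255
    poly=proj(c,[[*tow(b),.02] for b in((100,180),(100,-180),(-138,-180),(-138,180))]).astype(np.int32)
    r=np.zeros(g.shape,np.uint8); cv2.fillConvexPoly(r,poly,255); g&=r
    n,l,st,ce=cv2.connectedComponentsWithStats(255-g,connectivity=4)
    return [(ce[i].round(2).tolist(),int(st[i,4])) for i in range(1,n) if 3<st[i,4]<600]
E
python3 - <<'E'
from tri import *
for k in '07':
    for n in('top','side'): print(n+k,blobs(load(n,n+k+'.png')))
for k in '07':
    c=load('top','top'+k+'.png')['frame']
    for u,v in ([(276,178),(324,171)] if k=='0' else [(271,174),(319,169)]): print(k,c[v-2:v+3,u-2:u+3,0].tolist(),(c[v-2:v+3,u-2:u+3,0].astype(int)-c[v-2:v+3,u-2:u+3,2]).tolist())
E
```

```text
top0 [([323.75, 170.62], 16), ([275.6, 178.4], 15), ([326.69, 186.25], 199), ([302.24, 189.94], 198), ([277.62, 193.82], 200), ([330.08, 206.29], 204), ([305.44, 209.99], 202), ([280.77, 213.86], 202)]
side0 [([268.8, 176.73], 49), ([283.71, 178.69], 55), ([265.46, 187.74], 57), ([281.24, 190.05], 63), ([262.27, 199.65], 63), ([278.18, 202.01], 68)]
top7 [([318.93, 168.36], 14), ([270.69, 174.38], 13), ([321.2, 183.98], 195), ([296.5, 187.0], 196), ([271.95, 189.82], 203), ([323.86, 204.11], 203), ([299.21, 206.85], 204), ([274.5, 209.86], 202)]
side7 [([265.48, 179.41], 56), ([280.77, 181.34], 56), ([261.59, 190.39], 61), ([277.35, 192.56], 62), ([257.38, 202.37], 65), ([273.61, 204.73], 70)]
0 [[78, 61, 55, 61, 102], [105, 106, 101, 83, 91], [109, 112, 111, 102, 101], [104, 107, 112, 106, 106], [106, 105, 103, 104, 114]] [[10, 28, 26, 7, -5], [76, 75, 71, 58, 13], [82, 74, 74, 75, 29], [73, 77, 76, 76, 26], [27, 71, 63, 33, -1]]
0 [[96, 99, 96, 75, 78], [102, 110, 110, 84, 47], [90, 93, 94, 87, 62], [98, 90, 95, 83, 82], [120, 104, 91, 107, 114]] [[28, 69, 67, 43, -1], [64, 76, 71, 64, 7], [55, 66, 66, 66, 32], [35, 73, 72, 59, 10], [0, 14, 28, 12, -5]]
7 [[88, 77, 77, 93, 120], [73, 57, 82, 93, 101], [106, 105, 103, 102, 102], [94, 107, 95, 103, 119], [79, 65, 80, 108, 122]] [[5, 16, 19, 0, -6], [36, 31, 42, 49, 2], [59, 67, 56, 68, 18], [43, 45, 38, 71, 25], [9, 27, 43, 37, 3]]
7 [[88, 88, 93, 81, 82], [90, 106, 91, 95, 94], [96, 109, 82, 80, 99], [93, 93, 77, 79, 115], [125, 112, 103, 113, 132]] [[19, 38, 51, 52, -1], [39, 66, 48, 55, 37], [44, 77, 43, 49, 31], [10, 29, 44, 48, 20], [-2, 7, 14, 3, -1]]
```

```bash
python3 - <<'E'
from tri import *
a=load('top','top0.png'); b=load('side','side0.png')
for k in '07':
    a['frame']=cv2.imread(f'pics/top{k}.png')[:,:,::-1]; b['frame']=cv2.imread(f'pics/side{k}.png')[:,:,::-1]
    T=sorted([u for u,s in blobs(a) if s>100],key=lambda u:u[1]); S=[u for u,s in blobs(b)]
    far=sorted(T[:3]); near=sorted(T[3:])           # left..right
    # side: far row = smaller col of each pair, left (y+) = lower in image
    pairs=[S[4:6],S[2:4],S[0:2]]
    print(k,'far z mm',[round(1000*tri(a,far[i],b,pairs[i][0])[2],1) for i in range(3)],'near',[round(1000*tri(a,near[i],b,pairs[i][1])[2],1) for i in range(3)])
    A=cv2.resize(a['frame'][160:190,255:340,::-1],None,fx=9,fy=9,interpolation=cv2.INTER_CUBIC)
    cv2.imwrite(f'pics/h{k}.png',A)
v=np.vstack([cv2.imread('pics/h0.png'),cv2.imread('pics/h7.png')]); cv2.imwrite('pics/hh.png',v)
E
```

```text
0 far z mm [np.float64(24.9), np.float64(24.8), np.float64(24.6)] near [np.float64(22.8), np.float64(22.6), np.float64(23.1)]
7 far z mm [np.float64(21.8), np.float64(22.1), np.float64(20.9)] near [np.float64(21.1), np.float64(21.5), np.float64(21.3)]
```

View pics/hh.png

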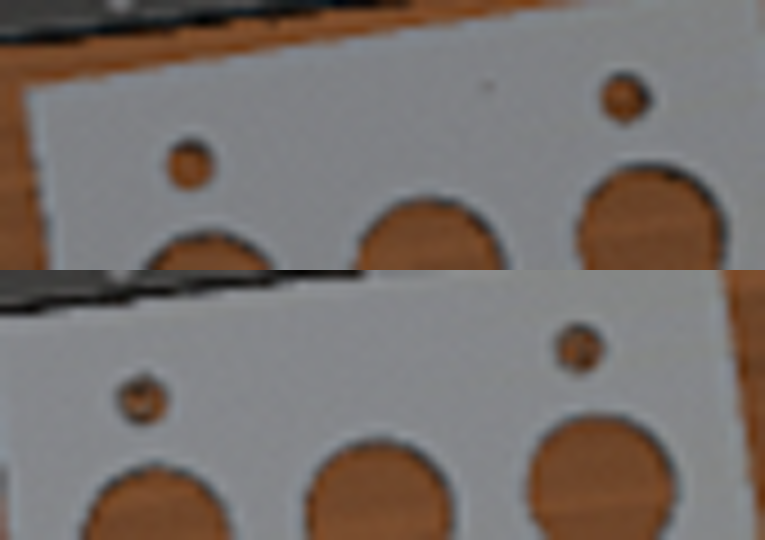

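The plate is flat now. The far/near opening-row heights went from 24.8/22.8 mm (tilted) to 21.6/21.3 mm, about the same in all three columns. Both holes also show grey steel where they showed only wood at the start. I'll check that the bystanders haven't moved, then hand in.

```bash
python3 - <<'E'
from m import *
a=cv2.imread('pics/top0.png').astype(int); c=cam('top','top8.png'); b=cv2.imread('pics/top8.png').astype(int)
for n,(x0,y0,x1,y1) in dict(box=(145,165,210,240),jar=(394,160,430,190),bowl=(392,208,440,255)).items():
    print(n,'mean abs diff',np.abs(a-b)[y0:y1,x0:x1].mean().round(2))
s=manip.state(); print(s['time_s'],s['eef_pos'],s['wrist_force'])
measure(c,.026)
print(manip.hand_in())
E
```

```text
box mean abs diff 3.74
jar mean abs diff 4.46
bowl mean abs diff 18.26
13.5 [ 0.4177391  -0.24703105  0.17329445] [-0.50457333  0.55706781 -0.78102578]
screws [[98.7, 64.4], [90.8, -65.5]]
holes [[49.4, 62.0], [49.9, -67.8]] yaw 0.22
corners [[-78.6, 106.7], [-77.7, -112.1], [78.5, 107.3], [79.0, -112.0]] centre [ 0.3 -2.5]
the job is handed in; nothing more can be done
None
```

```bash
python3 - <<'E'
import cv2,numpy as np
cv2.imwrite('pics/b.png',np.hstack([cv2.resize(cv2.imread(f'pics/top{k}.png')[150:270,370:450],None,fx=4,fy=4) for k in(0,8)]))
E
```

View pics/b.png

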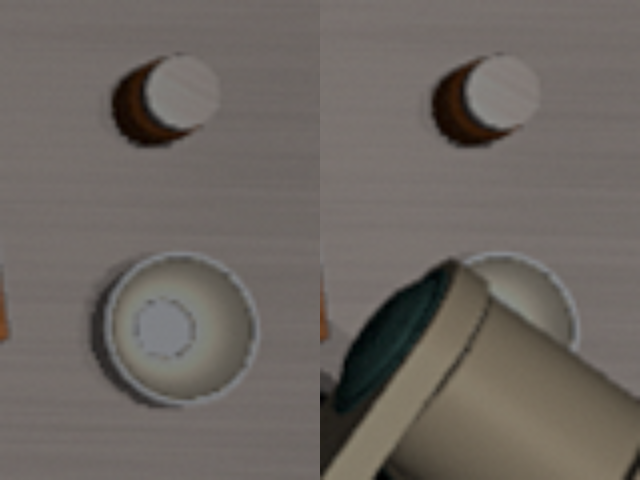

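The stencil plate appears to be seated flat over both pins, and I handed the job in at 13.5 s with the arm clear of everything. I only pushed the plate with shut fingertips: first against the rail from its near edge, then about 15 mm to the left along the rail until it dropped.

- **Jam on the way:** the first centre push wedged the right far corner against the rail with the plate still turned about 1.9°. A second push on the left half of the near edge squared it. The highest contact force in the readings was about 19 N.
- **Flatness:** the far and near rows of openings went from 24.8/22.8 mm high (tilted) to 21.6/21.3 mm (flat), about the same in all three columns. The push force also fell to zero as it dropped.
- **Pins:** some grey shows inside both holes where only wood showed at the start. It is only a few pixels wide, so it is weaker evidence than the heights.
- **Position:** the final yaw measured 0.2°. The holes measured about 2.5–3 mm right of nominal, slightly more than the 2 mm play. I put the excess down to calibration error, as the screw readings were about 0.5 mm off the same way. I did not test it with a further push.
- **Bystanders:** the box and jar areas barely changed between the first and last pictures. The bowl area differed only because the arm hides part of it; the visible rim is where it was.
- **Screw readings:** some along-x readings of the rail screws were unreliable, because the bench showed in the measuring window, so I did not use them.

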